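# Draw the mounting bracket from under the piled control units

## Robot

A 6-joint arm with a two-finger parallel gripper is mounted at the origin on the work surface. World frame = base frame: x ahead of the robot, y to its left, z up, the work surface at z = 0. Lengths are in m, angles in degrees, forces in N, time in s.
With the tool pointing down it reaches from about 0.35 to 0.875 m from the base axis. Payload 4.2 kg.
Tool frame: the origin (TCP) lies on the centre line of the jaws, within the pads' length; the fingertips stand 17 mm ahead of it and the grasp point (between the pads) lies 2 mm behind it; z points along the fingers, y is the direction in which the jaws open and shut (so a half turn about z gives the same grasp; the last joint's range is limited). The gripper opens to 87 mm and grips with 3 to 60 N. Pads are 19 mm wide; open, the fingers measure 117 mm over their backs; the gripper's body (75 mm by 190 mm) begins 51 mm behind the grasp point.
Start: joints at [-49.068, 22.042, 0.453, 0, -68.411, -14.817], TCP at [0.275, -0.561, 0.24] pointing down, gripper open.
Joint ranges: [-179.83, 179.83], [-69.29, 118.12], [-61.27, 80.66], [-181.25, 117.63], [-171.15, -9.14], [-177.46, 177.46]. Speed limits (degrees/s): [159.86, 159.86, 180, 180, 180, 180].

## Interface

Orientations are given as a 3x3 rotation matrix whose columns are the frame's x, y, z axes.
In Python, from station import * gives the robot as it stands.
- The arm moves only by the tool play_rows, never from a script. Its argument "targets" is a list that holds one entry, the list of rows, each a list of 5 numbers: the closure, from 0 (fully open) to 1 (shut), then the shift along the world's x, y, z in m, then the turn about the world's z in rad. In form: [[[gripper, x, y, z, twist], ...]]. A call has 1 to 5 rows; each row is the pose to reach, as a shift and turn from the pose commanded when the call began; what a row does not reach only later rows make up. A row lasts 1/12 s, in which the tool goes at most 41.7 mm and 7.16 degrees, less where a joint would pass 70% of its speed; a pose out of reach is approached as far as the arm can. A call with a gripper value outside its range is refused whole. The fingers move at their own pace and stop on an object; the grip force is fixed at half the most. Time passes only in rows, so rows that repeat a pose let the fingers close. It gives the time, the measured TCP pose, the force and the opening at its end, in the units of the state.
- sense(): the state, without advancing time (a new reading comes with each control period).
- capture(name): name is "scene" or "side" or "wrist"; returns the picture (400x640x3 uint8, blue, green, red); there is no depth.
- get_calibration(name): a dict with "camera_matrix" (3x3 intrinsics, pixels), "T" (4x4, takes a point from camera to world coordinates). Camera axes: x right, y up, looking along -z (the intrinsics and any distortion apply to the point x, -y, -z); pixel columns grow to the right and rows downward; lengths in m; the calibration is good to about 2 mm. A picture is of the moment at which its call begins: read the wrist's pose just before it. get_calibration takes no time and is no camera call; for the wrist camera it gives the pose at the moment of the call.
- finish_job(): hands the job in, once; it reports no verdict.
The state is a dict: "time_s": time; "joints": joint angles; "joint_velocities": joint speeds; "effort": joint torques, N m; "tcp_pos": TCP position; "ee_rot": TCP orientation; "wrist_force": force on the tool from outside, world axes, zero at the start; "moment": the same for the moment, N m; "gripper_width": opening from 0.0 (shut) to 1.0 (fully open).
Only numpy, scipy, OpenCV 4.12 (cv2) and the standard library are available. Lean on these libraries where they do the work, as an engineer would, in place of code of your own. Each camera call takes 0.05 s, during which the arm holds its last target. There are 200 camera calls.

## Task

On this car-electronics bench two flat brackets each lie half under control units that stand behind a pair of posts. Take the bracket that lies under the pile of two units by its rubber block, draw it straight out between the posts until all of it is clear of them, and leave it lying flat on the bench. Do not lift the units off: both must stay standing upright, one on the other, where they are, and the other bracket, under the single unit, stays where it is.

Things in the scene. Friction and masses are not known exactly. Their poses are not given: they have to be found in the camera images.
- bracket_block (a point): Centre of the rubber block, 24 (x) x 22 (y) x 34 mm high, on the bracket to draw out; 23 mm above the bench, block top at 40. The bracket is loose dark 6 mm steel plate, 0.18 kg, flat on the bench. Its x axis runs from block to tail under the stack (draw along -x). Tongue 22 mm wide from x = -13 to 42 mm, then plate 56 mm wide to its tail end at 158. A 110 mm draw clears the posts.
- lower_center (a point): Centre of the stack's lower unit: loose black box 90 (x) x 120 (y) x 30 mm high, about 0.4 kg, lying on the bracket, underside 6 mm above the bench; settles onto it once the bracket is out. Near side 73 mm beyond the block's centre, 3 mm behind two fixed steel posts (48 high, 8 thick, 72 mm gap, near faces 62 mm beyond the block) that hold it back while the bracket slides out between them.
- upper_center (a point): Centre of the upper control unit: a finned bare-aluminium box 76 (x) x 100 (y) x 24 mm high, about 0.28 kg, lying loose on the lower unit; the stack's top is 60 mm above the bench at the start. z is up.
- spare_block (a point): Centre of the rubber block of the other bracket, the same shape and size, which lies under one single black unit (120 x 90 x 30 mm) behind a pair of posts of its own. Not to be moved.
Mind the look-alikes: they are no part of the job. What is shaped like the part that bears upper_center but green is not meant. Leave any pink look-alike of the part that bears bracket_block alone.

How it is judged:
By the outcome, as a careful person would: the job done as asked, in the order asked, and still so for the second after the job is handed in, with the robot touching nothing.
It also fails if it takes over 35 s, if anything falls off the work surface, if the arm or the gripper's body presses on something with over 40 N, if the wrist force passes 120 N, or if a joint passes its speed limit or range.

## Working session

There is one attempt and no reset: what is moved stays moved. The work goes in short steps, Python scripts to look and compute and a tool call to move; the robot and the scene stay as the last step left them, time stands still between calls to the robot, and variables do not carry over. Pictures are saved under pics/ and viewed, on a budget of 10 in all, crops included, one or two more only if the job needs it, and the job is handed in when it is done.

Besides the shell and the picture viewer there is one more tool, called after "Call:" by a JSON object that holds its "api" and its "payload", one argument or row to a line. play_rows: Moves the arm, as the interface text tells. Its arguments: {"type":"object","properties":{"targets":{"type":"array","items":{"type":"array","items":{"type":"array","items":{"type":"number"}}}}},"required":["targets"]}

```bash
mkdir -p pics; cat > h.py <<'E'
from station import *
import cv2, numpy as np
def ray(name,u,v,cal=None):
    c=cal or get_calibration(name);K=np.array(c["camera_matrix"]);T=np.array(c["T"])
    d=np.linalg.inv(K)@[u,v,1]; d=T[:3,:3]@[d[0],-d[1],-d[2]]
    return T[:3,3],d
def onz(name,u,v,z,cal=None):
    o,d=ray(name,u,v,cal); return o+d*(z-o[2])/d[2]
def proj(name,p,cal=None):
    c=cal or get_calibration(name);K=np.array(c["camera_matrix"]);T=np.array(c["T"])
    q=T[:3,:3].T@(np.array(p)-T[:3,3]); q=K@[q[0],-q[1],-q[2]]; return q[:2]/q[2]
E
python3 - <<'E'
from h import *
for n in("scene","side"):
    cv2.imwrite(f"pics/{n}0.png",capture(n)); c=get_calibration(n); print(n,c.keys(),np.round(c["T"],3).tolist())
print(sense())
E
```

```text
scene dict_keys(['camera_matrix', 'T']) [[0.038, -0.557, 0.829, 1.25], [0.999, 0.008, -0.04, -0.039], [0.016, 0.83, 0.557, 0.525], [0.0, 0.0, 0.0, 1.0]]
side dict_keys(['camera_matrix', 'T']) [[-0.934, 0.178, -0.31, 0.219], [-0.358, -0.456, 0.815, 0.818], [0.003, 0.872, 0.489, 0.545], [0.0, 0.0, 0.0, 1.0]]
{'time_s': 0.1, 'joints': array([-4.90683195e+01,  2.20871061e+01,  3.90599678e-01, -2.32415570e-02,
       -6.84112835e+01, -1.48174833e+01]), 'joint_velocities': array([ 0.06289861, -0.16159862,  0.06295136,  0.08127803, -0.02854051,
       -0.02679602]), 'effort': array([-2.80500690e-04, -3.91691172e+01,  1.87935376e+01,  4.23188657e+00,
        1.34627422e-02, -9.53099266e-05]), 'tcp_pos': array([ 0.27491383, -0.56075856,  0.23858686]), 'ee_rot': array([[-8.97984323e-01, -4.40026429e-01, -9.47562350e-04],
       [-4.40027434e-01,  8.97982780e-01,  1.66839077e-03],
       [ 1.16758643e-04,  1.91514218e-03, -9.99998159e-01]]), 'wrist_force': array([-0.44765273, -0.35392798,  0.58659604]), 'moment': array([ 0.01333498, -0.03607622, -0.00204014]), 'gripper_width': 0.9994703935157836}
```

View pics/scene0.png

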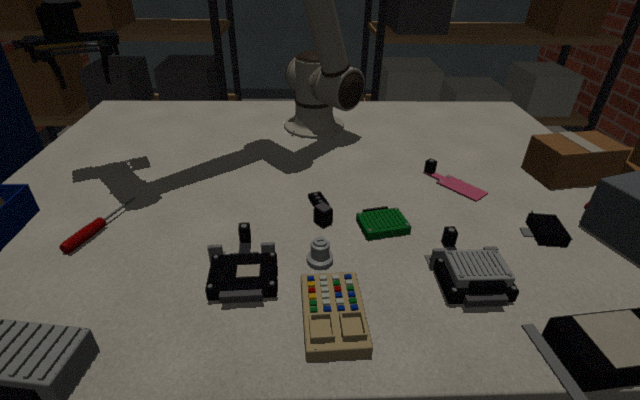

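View pics/side0.png

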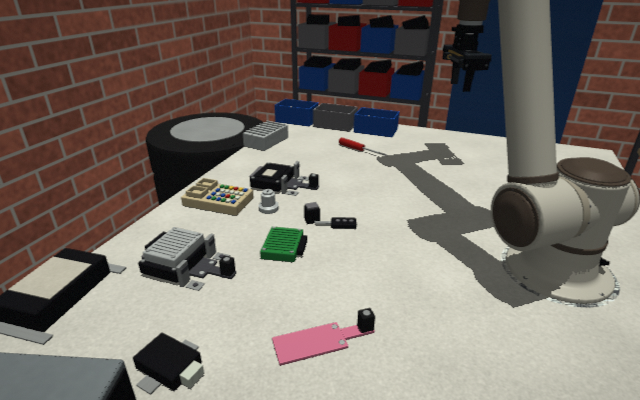

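The scene view shows the stack with a finned aluminium top at about (475,272). Blocks that could be taken for the target:
- (450,237), by the aluminium-topped stack. **This is my choice.**
- (245,233), the spare under the single unit.
- (431,166), the pink bracket's block.
- (323,216), a loose black cube.

The green finned box at (383,222) is a decoy. In the side view the stack is at (180,255) and its block at (228,265). Next is a close crop to check.

```bash
python3 - <<'E'
import cv2,numpy as np
a=cv2.imread("pics/scene0.png")[215:315,415:535]; b=cv2.imread("pics/side0.png")[215:300,125:245]
a=cv2.resize(a,(780,650),interpolation=cv2.INTER_CUBIC)[:585]
b=cv2.resize(b,(780,552),interpolation=cv2.INTER_CUBIC)
f=lambda i:np.uint8(255*(i/255.)**.6)
cv2.imwrite("pics/c1.png",f(a));cv2.imwrite("pics/c2.png",f(b))
E
```

```text
(no output)
```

View pics/c1.png

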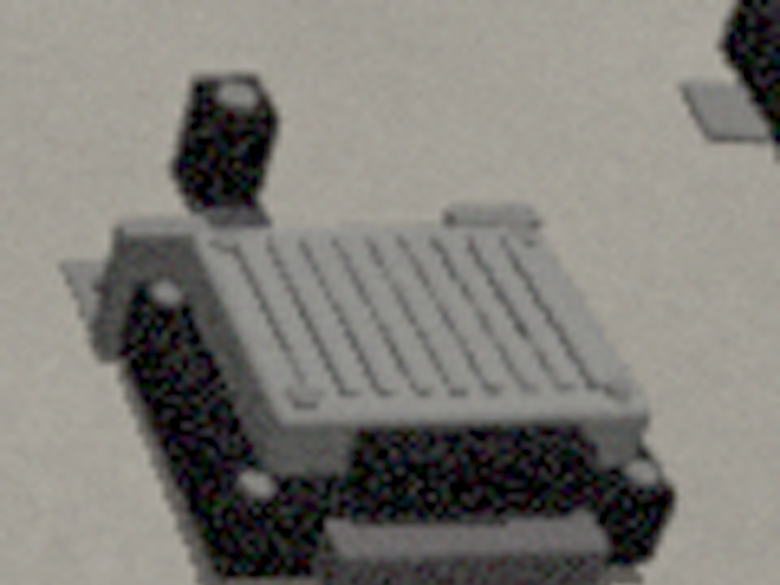

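View pics/c2.png

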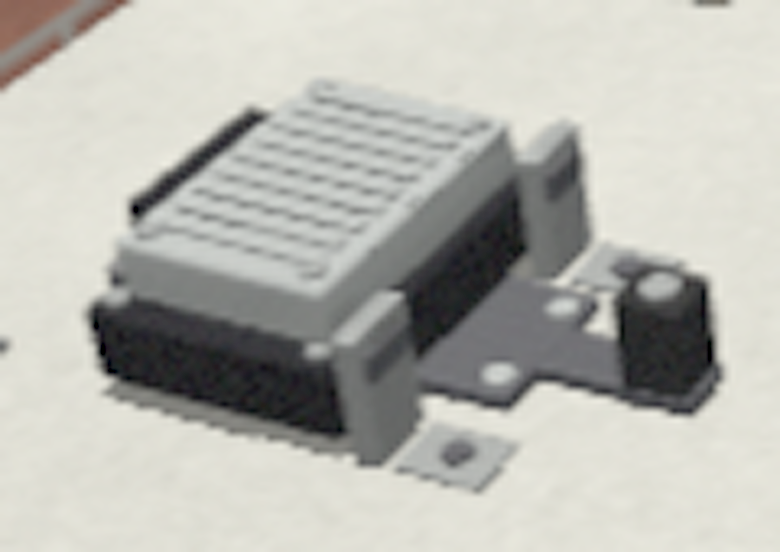

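The crop confirms it: dark bracket, black block with a light screw on top, and a black unit with an aluminium finned unit on it behind two posts. The screw is at crop (238,93) in the scene view and (658,287) in the side view.

```bash
python3 - <<'E'
from h import *
A=lambda u,v:((u+.5)/6.5-.5+415,(v+.5)/6.5-.5+215)
B=lambda u,v:((u+.5)/6.5-.5+125,(v+.5)/6.5-.5+215)
def tri(a,b):
    o1,d1=ray("scene",*A(*a));o2,d2=ray("side",*B(*b))
    d1/=np.linalg.norm(d1);d2/=np.linalg.norm(d2)
    s=np.linalg.lstsq(np.c_[d1,-d2],o2-o1,rcond=None)[0];p,q=o1+s[0]*d1,o2+s[1]*d2
    return (p+q)/2,np.linalg.norm(p-q)
P={}
for k,a,b,z in[("screw",(238,93),(658,287),.040),("nearL",(198,235),(325,297),.06),("nearR",(535,233),(503,122),.06),("farL",(285,425),(122,248),.06),("farR",(648,412),(320,82),.06)]:
    p,e=tri(a,b);P[k]=p
    print(k,p.round(4),round(e,4),onz("scene",*A(*a),z).round(4),onz("side",*B(*b),z).round(4))
bz=lambda u,v,z:onz("side",*B(u,v),z)
for k,u,v,z in[("plate scr1",565,305,.006),("plate scr2",502,373,.006),("flange corner",518,440,0.003),("plate corner near",512,405,0.003),("block low near",690,408,0)]:print(k,bz(u,v,z).round(4))
c=(P["nearL"]+P["nearR"]+P["farL"]+P["farR"])/4
x1=P["farL"]-P["nearL"];x2=P["farR"]-P["nearR"];y=P["nearL"]-P["nearR"];y2=P["farL"]-P["farR"]
for w in(x1,x2,y,y2):print(np.linalg.norm(w).round(4),np.degrees(np.arctan2(w[1],w[0])).round(1))
print("c",c.round(4)); w=c-P["screw"];print("block->c",np.linalg.norm(w[:2]),np.degrees(np.arctan2(w[1],w[0])))
s=bz(565,305,.006),bz(502,373,.006);print("scr line",np.degrees(np.arctan2(*(s[1]-s[0])[[1,0]])), ((s[0]+s[1])/2).round(4))
E
```

```text
screw [0.6267 0.2614 0.0395] 0.0004 [0.6276 0.2612 0.04  ] [0.6262 0.2619 0.04  ]
nearL [0.7139 0.2567 0.0308] 0.0719 [0.7171 0.217  0.06  ] [0.6978 0.323  0.06  ]
nearR [0.7034 0.2806 0.0754] 0.0712 [0.7181 0.3121 0.06  ] [0.7029 0.2269 0.06  ]
farL [0.7877 0.2599 0.03  ] 0.074 [0.7904 0.2168 0.06  ] [0.7694 0.3252 0.06  ]
farR [0.7746 0.2781 0.075 ] 0.0712 [0.7878 0.3122 0.06  ] [0.7725 0.2288 0.06  ]
plate scr1 [0.6764 0.2435 0.006 ]
plate scr2 [0.6752 0.2799 0.006 ]
flange corner [0.6547 0.302  0.003 ]
plate corner near [0.6658 0.2889 0.003 ]
block low near [0.6162 0.2673 0.    ]
0.0738 2.5
0.0712 -2.0
0.0517 -66.3
0.0503 -54.2
c [0.7449 0.2688 0.0528]
block->c 0.11846268542758458 3.575783286485324
scr line 91.81255751157109 [0.6758 0.2617 0.006 ]
```

Call:
{"api": "play_rows", "payload": {
  "targets": [
    [[0, 0.014, 0.032, 0, -0.04], [0, 0.028, 0.065, 0, -0.08], [0, 0.042, 0.098, 0, -0.12], [0, 0.056, 0.131, 0, -0.16], [0, 0.07, 0.164, 0, -0.2]]
  ]
}}

```text
time_s: 0.52
tcp_pos: [0.3452, -0.3955, 0.239]
ee_rot: [[-0.968, -0.25, -0.001], [-0.25, 0.968, 0.001], [0.0, 0.001, -1.0]]
wrist_force: [1.1, -0.1, -0.1]
gripper_width: 0.997
```

Call:
{"api": "play_rows", "payload": {
  "targets": [
    [[0, 0.014, 0.033, 0, -0.05], [0, 0.028, 0.066, 0, -0.1], [0, 0.042, 0.099, 0, -0.15], [0, 0.056, 0.132, 0, -0.2], [0, 0.07, 0.164, 0, -0.23]]
  ]
}}

```text
time_s: 0.93
tcp_pos: [0.4152, -0.2313, 0.2394]
ee_rot: [[-1.0, -0.024, -0.0], [-0.024, 1.0, 0.0], [0.0, 0.0, -1.0]]
wrist_force: [0.6, -0.4, -0.6]
gripper_width: 1.003
```

Call:
{"api": "play_rows", "payload": {
  "targets": [
    [[0, 0.014, 0.033, 0, 0], [0, 0.028, 0.066, 0, 0], [0, 0.042, 0.099, 0, 0], [0, 0.056, 0.132, 0, 0], [0, 0.07, 0.164, 0, 0]]
  ]
}}

```text
time_s: 1.35
tcp_pos: [0.4851, -0.0673, 0.2394]
ee_rot: [[-1.0, -0.026, -0.0], [-0.026, 1.0, 0.0], [0.0, 0.0, -1.0]]
wrist_force: [0.6, 1.0, -0.8]
gripper_width: 0.998
```

Call:
{"api": "play_rows", "payload": {
  "targets": [
    [[0, 0.014, 0.033, 0, 0], [0, 0.028, 0.066, 0, 0], [0, 0.042, 0.099, 0, 0], [0, 0.056, 0.132, 0, 0], [0, 0.07, 0.164, 0, 0]]
  ]
}}

```text
time_s: 1.77
tcp_pos: [0.5552, 0.0967, 0.2392]
ee_rot: [[-1.0, -0.026, -0.001], [-0.026, 1.0, -0.0], [0.001, -0.0, -1.0]]
wrist_force: [0.2, -0.4, -0.3]
gripper_width: 0.998
```

Call:
{"api": "play_rows", "payload": {
  "targets": [
    [[0, 0.008, 0.033, 0, 0], [0, 0.016, 0.066, 0, 0], [0, 0.024, 0.099, 0, 0], [0, 0.032, 0.132, 0, 0], [0, 0.032, 0.1665, 0, 0]]
  ]
}}

```text
time_s: 2.18
tcp_pos: [0.5877, 0.2628, 0.2386]
ee_rot: [[-1.0, -0.025, -0.001], [-0.025, 1.0, -0.001], [0.001, -0.001, -1.0]]
wrist_force: [0.7, 0.3, 0.2]
gripper_width: 0.999
```

Call:
{"api": "play_rows", "payload": {
  "targets": [
    [[0, 0, 0, 0, 0], [0, 0, 0, 0, 0], [0, 0, 0, 0, 0]]
  ]
}}

```text
time_s: 2.43
tcp_pos: [0.5867, 0.2611, 0.2389]
ee_rot: [[-1.0, -0.026, -0.001], [-0.026, 1.0, -0.001], [0.001, -0.001, -1.0]]
wrist_force: [-0.2, 0.1, -0.2]
gripper_width: 1.003
```

```bash
python3 - <<'E'
from h import *
s=sense();c=get_calibration("wrist");i=capture("wrist");np.save("wc.npy",[np.array(c["T"]).ravel(),np.r_[np.ravel(c["camera_matrix"]),[0]*7]])
cv2.imwrite("pics/w0.png",i)
print(s["time_s"],s["tcp_pos"].round(4),s["ee_rot"].round(3).tolist())
print("screw",proj("wrist",[.6267,.2614,.0395],c),"tail dir",proj("wrist",[.7,.2614,.006],c))
E
```

```text
2.4333 [0.5867 0.2611 0.2389] [[-1.0, -0.026, -0.001], [-0.026, 1.0, -0.001], [0.001, -0.001, -1.0]]
screw [319.30998599 215.76198893] tail dir [317.79778249 267.80733258]
```

View pics/w0.png

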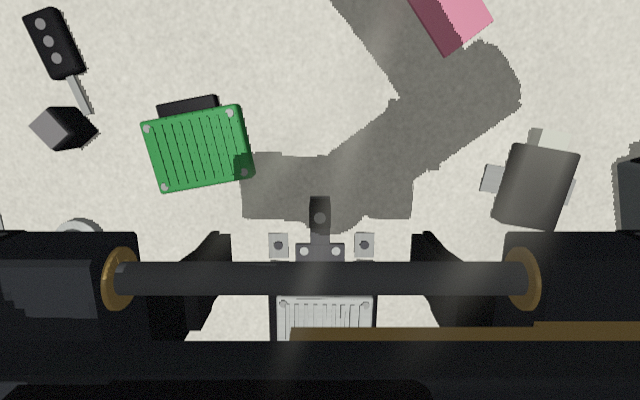

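The wrist view shows the block's screw at (319,217), against a predicted (319.3,215.8), so the two agree. The flange holes are at (278,244) and (364,244), and the plate screws at (304,252) and (336,252). I'll cast these for the draw axis.

```bash
python3 - <<'E'
from h import *
w=np.load("wc.npy");c=dict(T=w[0].reshape(4,4),camera_matrix=w[1][:9].reshape(3,3))
i=cv2.imread("pics/w0.png");g=cv2.cvtColor(i,cv2.COLOR_BGR2GRAY).astype(float)
def cen(u,v,r,bright):
    p=g[v-r:v+r+1,u-r:u+r+1];m=(p-np.median(p))*(1 if bright else -1);m[m<15]=0
    Y,X=np.mgrid[-r:r+1,-r:r+1];return u+(m*X).sum()/m.sum(),v+(m*Y).sum()/m.sum()
Q={k:onz("wrist",*cen(*a),z,c) for k,a,z in[("screw",(319,217,7,1),.04),("p1",(304,252,6,1),.006),("p2",(336,252,6,1),.006),("f1",(278,245,6,0),.002),("f2",(364,245,6,0),.002),("u1",(284,303,4,0),.06),("u2",(370,303,4,0),.06)]}
for k in Q:print(k,Q[k].round(4))
for a in"pfu":
    d=Q[a+"2"]-Q[a+"1"];m=(Q[a+"2"]+Q[a+"1"])/2-Q["screw"];print(a,np.linalg.norm(d).round(4),np.degrees(np.arctan2(d[1],d[0])).round(2),m.round(4))
E
```

```text
screw [0.6285 0.2623 0.04  ]
p1 [0.6793 0.2448 0.006 ]
p2 [0.6784 0.281  0.006 ]
f1 [0.6744 0.2151 0.002 ]
f2 [0.6713 0.3134 0.002 ]
u1 [0.7121 0.2274 0.06  ]
u2 [0.7119 0.3184 0.06  ]
p 0.0363 91.51 [ 0.0503  0.0006 -0.034 ]
f 0.0983 91.84 [ 0.0443  0.0019 -0.038 ]
u 0.0911 90.19 [0.0835 0.0106 0.02  ]
```

Draw axis is 1.5°, and the tool is already at that angle. The block is at (0.6275, 0.262). Descending now.

Call:
{"api": "play_rows", "payload": {
  "targets": [
    [[0, 0.02, 0.0005, -0.02, 0], [0, 0.0405, 0.0005, -0.05, 0], [0, 0.0405, 0.0005, -0.085, 0], [0, 0.0405, 0.0005, -0.12, 0], [0, 0.0405, 0.0005, -0.15, 0]]
  ]
}}

```text
time_s: 2.9
tcp_pos: [0.6273, 0.2596, 0.0875]
ee_rot: [[-1.0, -0.023, -0.001], [-0.023, 1.0, -0.001], [0.001, -0.001, -1.0]]
wrist_force: [0.2, -0.9, -0.0]
gripper_width: 1.001
```

Call:
{"api": "play_rows", "payload": {
  "targets": [
    [[0, 0, 0, -0.02, 0], [0, 0, 0, -0.04, 0], [0, 0, 0, -0.055, 0], [0, 0, 0, -0.064, 0], [0, 0, 0, -0.064, 0]]
  ]
}}

```text
time_s: 3.32
tcp_pos: [0.6265, 0.2598, 0.0235]
ee_rot: [[-1.0, -0.024, -0.004], [-0.024, 1.0, -0.002], [0.004, -0.002, -1.0]]
wrist_force: [-0.3, 0.5, 1.3]
gripper_width: 1.001
```

Call:
{"api": "play_rows", "payload": {
  "targets": [
    [[0.3, 0, 0, 0, 0], [0.5, 0, 0, 0, 0], [0.6, 0, 0, 0, 0], [0.65, 0, 0, 0, 0], [0.7, 0, 0, 0, 0]]
  ]
}}

```text
time_s: 3.73
tcp_pos: [0.628, 0.2621, 0.0266]
ee_rot: [[-1.0, -0.026, 0.001], [-0.026, 1.0, 0.001], [-0.001, 0.001, -1.0]]
wrist_force: [-0.2, -0.7, 0.5]
gripper_width: 0.708
```

Call:
{"api": "play_rows", "payload": {
  "targets": [
    [[0.75, 0, 0, 0, 0], [0.85, 0, 0, 0, 0], [1, 0, 0, 0, 0], [1, 0, 0, 0, 0], [1, 0, 0, 0, 0]]
  ]
}}

```text
time_s: 4.15
tcp_pos: [0.6276, 0.2619, 0.0255]
ee_rot: [[-1.0, -0.026, -0.0], [-0.026, 1.0, -0.0], [0.0, -0.0, -1.0]]
wrist_force: [-0.2, 0.9, 0.1]
gripper_width: 0.325
```

Call:
{"api": "play_rows", "payload": {
  "targets": [
    [[1, 0, 0, 0, 0], [1, 0, 0, 0, 0], [1, 0, 0, 0, 0], [1, 0, 0, 0, 0]]
  ]
}}

```text
time_s: 4.48
tcp_pos: [0.6275, 0.2617, 0.0255]
ee_rot: [[-1.0, -0.025, -0.0], [-0.025, 1.0, -0.0], [0.0, -0.0, -1.0]]
wrist_force: [0.5, 0.8, -0.2]
gripper_width: 0.251
```

The opening is 0.251 × 87 ≈ 22 mm, so the block is held. Drawing gently along the axis.

Call:
{"api": "play_rows", "payload": {
  "targets": [
    [[1, -0.002, 0, 0, 0], [1, -0.005, 0, 0, 0], [1, -0.009, 0, 0, 0], [1, -0.014, -0.0004, 0, 0], [1, -0.02, -0.0005, 0, 0]]
  ]
}}

```text
time_s: 4.9
tcp_pos: [0.6104, 0.2622, 0.0257]
ee_rot: [[-1.0, -0.026, 0.006], [-0.026, 1.0, 0.003], [-0.006, 0.002, -1.0]]
wrist_force: [5.7, -0.7, -2.6]
gripper_width: 0.25
```

```bash
python3 - <<'E'
from h import *
a,b=capture("side"),cv2.imread("pics/side0.png")
f=lambda i:cv2.resize(i[215:300,125:245],(780,552),interpolation=cv2.INTER_AREA)
cv2.imwrite("pics/s1.png",np.hstack([cv2.resize(f(b),(400,283)),cv2.resize(f(a),(400,283))]))
E
```

```text
(no output)
```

View pics/s1.png

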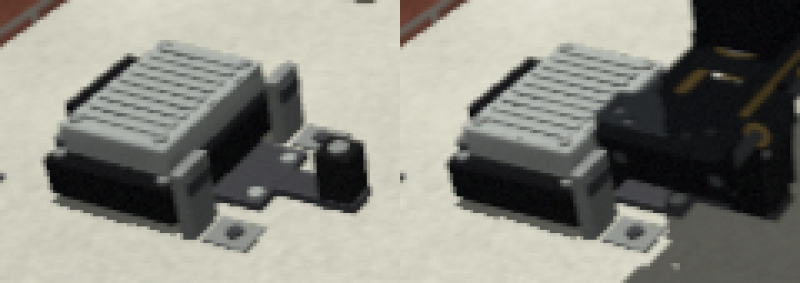

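The picture shows the bracket sliding out at about 5.7 N, with both units unmoved against the posts. I'll carry on.

Call:
{"api": "play_rows", "payload": {
  "targets": [
    [[1, -0.005, -0.0001, 0, 0], [1, -0.01, -0.0003, 0, 0], [1, -0.015, -0.0004, 0, 0], [1, -0.02, -0.0005, 0, 0], [1, -0.025, -0.0007, 0, 0]]
  ]
}}

```text
time_s: 5.37
tcp_pos: [0.5858, 0.2621, 0.0265]
ee_rot: [[-1.0, -0.027, 0.007], [-0.027, 1.0, 0.004], [-0.007, 0.003, -1.0]]
wrist_force: [9.9, 1.2, -4.4]
gripper_width: 0.248
```

Call:
{"api": "play_rows", "payload": {
  "targets": [
    [[1, -0.005, -0.0001, 0, 0], [1, -0.01, -0.0003, 0, 0], [1, -0.015, -0.0004, 0, 0], [1, -0.02, -0.0005, 0, 0], [1, -0.025, -0.0007, 0, 0]]
  ]
}}

```text
time_s: 5.78
tcp_pos: [0.5633, 0.2625, 0.0275]
ee_rot: [[-1.0, -0.028, 0.012], [-0.028, 1.0, 0.006], [-0.013, 0.006, -1.0]]
wrist_force: [11.4, 0.5, -4.4]
gripper_width: 0.249
```

Call:
{"api": "play_rows", "payload": {
  "targets": [
    [[1, -0.005, -0.0001, 0, 0], [1, -0.01, -0.0003, 0, 0], [1, -0.015, -0.0004, 0, 0], [1, -0.02, -0.0005, 0, 0], [1, -0.025, -0.0007, 0, 0]]
  ]
}}

```text
time_s: 6.2
tcp_pos: [0.532, 0.2593, 0.0258]
ee_rot: [[-1.0, -0.026, 0.0], [-0.026, 1.0, 0.0], [-0.0, 0.0, -1.0]]
wrist_force: [1.3, -0.6, 1.1]
gripper_width: 0.248
```

Call:
{"api": "play_rows", "payload": {
  "targets": [
    [[1, -0.005, -0.0001, 0, 0], [1, -0.01, -0.0003, 0, 0], [1, -0.015, -0.0004, 0, 0], [1, -0.02, -0.0005, 0, 0], [1, -0.025, -0.0007, 0, 0]]
  ]
}}

```text
time_s: 6.62
tcp_pos: [0.5071, 0.2586, 0.0256]
ee_rot: [[-1.0, -0.026, 0.0], [-0.026, 1.0, 0.0], [-0.0, 0.0, -1.0]]
wrist_force: [1.4, 0.8, 1.0]
gripper_width: 0.246
```

Call:
{"api": "play_rows", "payload": {
  "targets": [
    [[1, 0, 0, 0, 0], [1, 0, 0, 0, 0], [1, 0, 0, 0, 0]]
  ]
}}

```text
time_s: 6.87
tcp_pos: [0.5063, 0.2581, 0.0255]
ee_rot: [[-1.0, -0.026, -0.003], [-0.026, 1.0, -0.001], [0.003, -0.001, -1.0]]
wrist_force: [-4.9, 0.6, 5.1]
gripper_width: 0.252
```

```bash
python3 - <<'E'
from h import *
i=capture("side"); cv2.imwrite("pics/s2.png",cv2.resize(i[200:320,110:300],(760,480),interpolation=cv2.INTER_CUBIC)); s=sense(); print(s["tcp_pos"],s["ee_rot"].round(3).tolist(),s["wrist_force"])
E
```

```text
[0.50626051 0.25808881 0.02547144] [[-1.0, -0.026, -0.003], [-0.026, 1.0, -0.001], [0.003, -0.001, -1.0]] [-3.93272035  0.61754756  5.4806863 ]
```

View pics/s2.png

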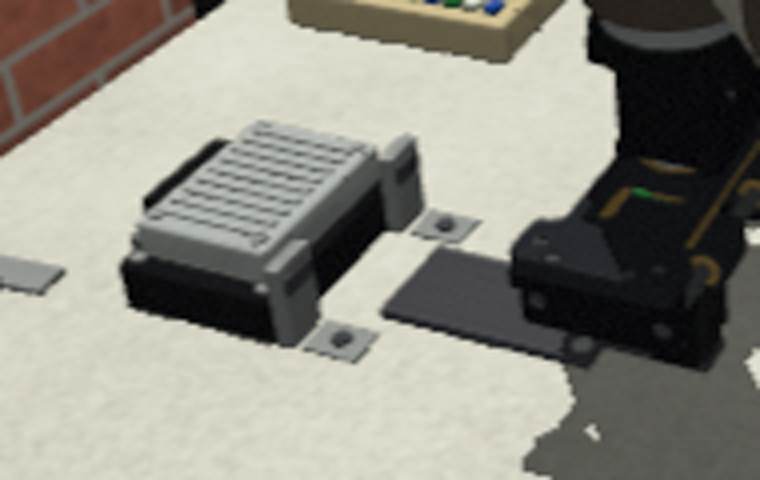

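The picture shows the bracket fully clear of the posts and flat, with its tail edge at about (410,280), and the stack upright on the bench. Releasing and lifting straight up.

Call:
{"api": "play_rows", "payload": {
  "targets": [
    [[0.7, 0, 0, 0, 0], [0.6, 0, 0, 0, 0], [0.5, 0, 0, 0, 0], [0.4, 0, 0, 0, 0], [0.3, 0, 0, 0, 0]]
  ]
}}

```text
time_s: 7.33
tcp_pos: [0.5075, 0.2582, 0.0252]
ee_rot: [[-1.0, -0.025, -0.001], [-0.025, 1.0, -0.001], [0.001, -0.001, -1.0]]
wrist_force: [0.8, -0.3, -0.3]
gripper_width: 0.519
```

Call:
{"api": "play_rows", "payload": {
  "targets": [
    [[0.2, 0, 0, 0, 0], [0, 0, 0, 0, 0], [0, 0, 0, 0, 0], [0, 0, 0, 0.01, 0], [0, 0, 0, 0.03, 0]]
  ]
}}

```text
time_s: 7.75
tcp_pos: [0.5062, 0.2573, 0.0541]
ee_rot: [[-1.0, -0.025, -0.004], [-0.025, 1.0, -0.004], [0.004, -0.003, -1.0]]
wrist_force: [1.0, 0.3, 0.9]
gripper_width: 0.896
```

Call:
{"api": "play_rows", "payload": {
  "targets": [
    [[0, 0, 0, 0.03, 0], [0, 0, 0, 0.06, 0], [0, 0, 0, 0.09, 0], [0, -0.02, -0.02, 0.12, 0], [0, -0.04, -0.05, 0.15, 0]]
  ]
}}

```text
time_s: 8.17
tcp_pos: [0.4701, 0.2126, 0.2047]
ee_rot: [[-1.0, -0.027, 0.002], [-0.027, 1.0, 0.001], [-0.002, 0.001, -1.0]]
wrist_force: [-0.3, -0.4, 0.7]
gripper_width: 1.002
```

Call:
{"api": "play_rows", "payload": {
  "targets": [
    [[0, 0, -0.04, 0.01, 0], [0, 0, -0.08, 0.02, 0], [0, 0, -0.12, 0.02, 0], [0, 0, -0.16, 0.02, 0], [0, 0, -0.16, 0.02, 0]]
  ]
}}

```text
time_s: 8.58
tcp_pos: [0.4685, 0.0469, 0.2234]
ee_rot: [[-1.0, -0.02, 0.0], [-0.02, 1.0, -0.0], [-0.0, -0.0, -1.0]]
wrist_force: [0.7, 0.6, -0.5]
gripper_width: 1.001
```

```bash
python3 - <<'E'
from h import *
a,b=capture("scene"),capture("side"); s=sense(); print(s["time_s"],s["tcp_pos"],s["gripper_width"])
cv2.imwrite("pics/s3.png",b); 
a0=cv2.imread("pics/scene0.png"); d=cv2.absdiff(a,a0).max(2)
print("diff spare area",(d[215:305,200:285]>40).sum())
f=lambda i:i[150:320,190:550]
cv2.imwrite("pics/f.png",np.vstack([cv2.resize(f(a),(720,340)),cv2.resize(b[200:320,110:400],(720,258))[:258]]))
E
```

```text
8.6833 [0.4696949  0.05044868 0.22318661] 1.0025756530078749
diff spare area 0
```

View pics/f.png

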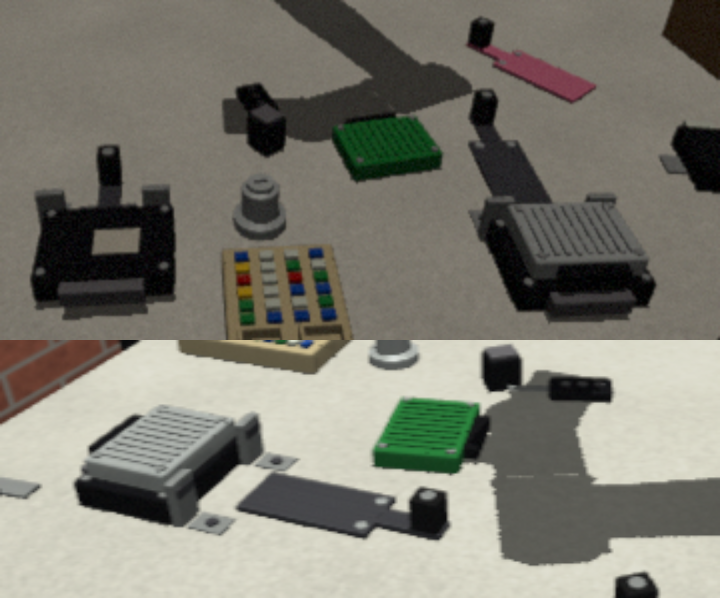

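The bracket lies flat and clear, the stack is upright on the bench behind its posts, and the spare, pink and green items are undisturbed.

```bash
python3 -c "
from station import *
print(finish_job())"
```

```text
the job is handed in; nothing more can be done
None
```

The job is done and handed in, at about 8.7 s on the robot's clock. I gripped the bracket under the two-unit stack by its rubber block and drew it about 121 mm straight out along its axis, which is turned about 1.5° from world x. I then released it and moved the arm away.

**Final checks:**
- **Bracket:** it lies flat, with its tail clear of the posts.
- **Stack:** both units are upright, one on the other, settled on the bench behind their posts.
- **Spare bracket:** the scene picture shows no pixel change around it.
- **Look-alikes:** the green and pink ones look undisturbed by eye.
- **Forces:** the wrist force reported while drawing peaked at about 12 N, against the 120 N limit.

**Disagreements:**
- **Block position:** the cameras agreed on it to about 2 mm.
- **Upper unit's corners:** I paired left and right wrongly between the two views, so those triangulated points were unusable. I took the draw axis from the wrist view's bracket screws and post-flange holes instead; the unit's own fixings there gave 0.2° instead of 1.5°.

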